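Empty the panel drying rack and set the solvent can right

TASK

Clear up after the coating test: slide every test panel up out of the drying rack and stand it fully down in a slot of its carrier, wide panels in the wide carrier and narrow panels in the narrow one, keeping the still tacky panels upright all the way. Also stand the fallen solvent can upright in the middle of the bare metal plate. Leave everything else on the bench where it is.

Things in the scene. Friction and masses are not known exactly. Their poses are not given: they have to be found in the camera images.
- rack: Drying rack: grey slotted block with dark side cheeks, 122 x 263 x 53 mm (x, y, z). Its origin is the centre of its underside; x runs along the slots, y across them (along the row of slots), z up. It is fixed. Six slots at y = -110, -66, -22, 22, 66, 110 mm, each 11 mm wide, 110 mm long between the cheeks and 45 mm deep, the slot floor 8 mm above the underside.
- carrier_wide: The wide carrier, for wide panels: slotted plywood block with wood cheeks, 122 x 144 x 63 mm (x, y, z). Its origin is the centre of its underside; x runs along the slots, y across them (along the row of slots), z up. It is fixed. Three slots at y = -50, 0, 50 mm, each 16 mm wide, 110 mm long between the cheeks and 55 mm deep, the slot floor 8 mm above the underside.
- carrier_narrow: The narrow carrier, for narrow panels: like the wide carrier but 87 x 144 x 63 mm (x, y, z), its slots 75 mm long between the cheeks. Its origin is the centre of its underside; x runs along the slots, y across them (along the row of slots), z up. It is fixed. Three slots at y = -50, 0, 50 mm, 16 mm wide, 55 mm deep, the slot floor 8 mm above the underside.
- plate: Bare square metal plate lying on the bench, 110 x 110 x 4 mm, fixed. Origin: centre of its underside; z up.
- can: Oblong metal solvent can with a small black screw cap, about 220 g. Body 36 x 54 x 95 mm (x, y, z), cap 22 mm across and 14 mm high on its top (total 109 mm). Origin: centre of its bottom; z runs from the bottom to the cap, so z points up when it stands. At the start it lies on a 36-mm-thick side (z level, x up), cap more or less to the robot's left (+y).
- tin_tall: Bystander: round metal tin, 71 mm across, 90 mm high. Origin: centre of its underside.
- tin_low: Bystander: round metal tin, 61 mm across, 64 mm high. Origin: centre of its underside.
- bottle: Bystander: clear plastic bottle with a red cap, 62 mm across, 170 mm high. Origin: centre of its underside.
- brush: Bystander: paint brush lying on the bench. Origin near its middle.
- spatula: Bystander: spatula lying on the bench. Origin near its middle.
- panel1: A wide test panel, white, stiff, 90 mm wide (x), 8 mm thick (y), 130 mm high (z), about 80 g; may be absent. Origin: centre of its lower edge; z up. At the start it stands loosely in one of the rack's slots, its top about 138 mm above the bench.
- panel2: A wide test panel, white, stiff, 90 mm wide (x), 8 mm thick (y), 130 mm high (z), about 80 g; may be absent. Origin: centre of its lower edge; z up. At the start it stands loosely in one of the rack's slots, its top about 138 mm above the bench.
- panel3: A wide test panel, white, stiff, 90 mm wide (x), 8 mm thick (y), 130 mm high (z), about 80 g; may be absent. Origin: centre of its lower edge; z up. At the start it stands loosely in one of the rack's slots, its top about 138 mm above the bench.
- panel4: A narrow test panel, white, stiff, 55 mm wide (x), 8 mm thick (y), 130 mm high (z), about 50 g; may be absent. Origin: centre of its lower edge; z up. At the start it stands loosely in one of the rack's slots, its top about 138 mm above the bench.
- panel5: A narrow test panel, white, stiff, 55 mm wide (x), 8 mm thick (y), 130 mm high (z), about 50 g; may be absent. Origin: centre of its lower edge; z up. At the start it stands loosely in one of the rack's slots, its top about 138 mm above the bench.
- panel6: A narrow test panel, white, stiff, 55 mm wide (x), 8 mm thick (y), 130 mm high (z), about 50 g; may be absent. Origin: centre of its lower edge; z up. At the start it stands loosely in one of the rack's slots, its top about 138 mm above the bench.
Mind the look-alikes: they are no part of the job. What is shaped like the panel6 but green is not meant. Leave any purple look-alike of the panel5 alone.

How it is judged (in metres and radians):
At the end, for the whole second after the job is handed in: Every panel that is there stands in a slot of the carrier of its width: lower edge within 8 mm of the slot floor, under 17 degrees from vertical, at rest. The can stands on the metal plate, within 6 degrees of upright, its centre within 45 mm of the plate's centre, at rest (x of panel1 in the frame of carrier_wide between -0.03 and 0.03 m and y of panel1 in the frame of carrier_wide between -0.065 and 0.065 m and z of panel1 in the frame of carrier_wide between 0 and 0.016 m and angle between each of panel1, panel2, panel3, panel4, panel5, panel6's own z axis and vertical below 0.3 rad and linear speed of each of panel1, panel2, panel3, panel4, panel5, panel6, can below 0.02 m/s and x of panel2 in the frame of carrier_wide between -0.03 and 0.03 m and y of panel2 in the frame of carrier_wide between -0.065 and 0.065 m and z of panel2 in the frame of carrier_wide between 0 and 0.016 m and x of panel3 in the frame of carrier_wide between -0.03 and 0.03 m and y of panel3 in the frame of carrier_wide between -0.065 and 0.065 m and z of panel3 in the frame of carrier_wide between 0 and 0.016 m and x of panel4 in the frame of carrier_narrow between -0.03 and 0.03 m and y of panel4 in the frame of carrier_narrow between -0.065 and 0.065 m and z of panel4 in the frame of carrier_narrow between 0 and 0.016 m and x of panel5 in the frame of carrier_narrow between -0.03 and 0.03 m and y of panel5 in the frame of carrier_narrow between -0.065 and 0.065 m and z of panel5 in the frame of carrier_narrow between 0 and 0.016 m and x of panel6 in the frame of carrier_narrow between -0.03 and 0.03 m and y of panel6 in the frame of carrier_narrow between -0.065 and 0.065 m and z of panel6 in the frame of carrier_narrow between 0 and 0.016 m and angle between can's own z axis and vertical below 0.1 rad and horizontal distance between can and plate below 0.045 m and z of can in the frame of plate between 0.001 and 0.009 m); the robot touches nothing.
It fails at once if a panel is tipped or dropped more than about 70 degrees from upright (angle between any of panel1, panel2, panel3, panel4, panel5, panel6's own z axis and vertical above 1.2 rad).
It fails at once if one of the other things on the bench (tins, bottle, brush, spatula) is moved more than 3 cm (distance of any of tin_tall, tin_low, bottle, brush, spatula from where it was at the start of the episode above 0.03 m).
Of panel1, panel2, panel3, panel4, panel5, panel6 only 4 to 6 are there at a start; the rules pass over those that are not, and their reading is None.
At some moment in a run one of can may be knocked a few centimetres aside while the robot is not near it.
It also fails if it takes over 210 s, if anything falls off the work surface, if the arm or the gripper's body presses on something with over 40 N, if the wrist force passes 120 N, or if a joint passes its speed limit or range.

ROBOT

A 6-joint arm with a two-finger parallel gripper is mounted at the origin on the work surface. World frame = base frame: x ahead of the robot, y to its left, z up, the work surface at z = 0. Lengths are in mm, angles in rad, forces in N, time in s.
With the tool pointing down it reaches from about 275 to 1000 mm from the base axis. Payload 8.4 kg.
Tool frame: the origin (TCP) lies between the finger pads; the fingertips stand 17 mm ahead of it and the grasp point (between the pads) lies 2 mm behind it; z points along the fingers, y is the line along which they close (so a half turn about z gives the same grasp; the last joint's range is limited). The gripper opens to 85 mm and grips with 20 to 120 N. Pads are 22 mm wide; open, the fingers measure 114 mm over their backs; the gripper's body (76 mm by 85 mm) begins 54 mm behind the grasp point. The pads swing forward as they close: fully open they stand 13 mm farther back than shut.
Start: joints at [-1.216, 0.353, 1.633, -0, 1.155, -0.002], TCP at [218.297, -585.64, 248.281] pointing down, gripper open.
Joint ranges: [-2.63, 2.63], [-0.92, 2.1], [0.06, 2.66], [-1.3, 4.44], [0, 2.69], [-3.02, 3.02]. Speed limits (rad/s): [2.22, 2.22, 2.79, 3.14, 3.14, 3.14].

INTERFACE

Orientations are given as [roll, pitch, yaw] about the fixed x, y, z axes, in that order (R = Rz(yaw) Ry(pitch) Rx(roll)).
In Python, from rig import sense, grab_frame, sign_off gives the robot as it stands. The module is installed in compiled form; this text tells all that it offers.
- The arm moves only by the tool send_rows, never from a script. Its argument "moves" is a list that holds one entry, the list of rows, each a list of 7 numbers: the shift along the world's x, y, z in m, then the turn, a rotation vector about the world's x, y, z in rad, then the opening, from -1 (shut) to 1 (fully open). In form: [[[dx, dy, dz, rx, ry, rz, jaw], ...]]. A call has 1 to 10 rows; each row shifts and turns the commanded pose from where the row before left it; what a row does not reach is not made up. A row lasts 1/10 s, in which the tool goes at most 50 mm and 8.59 degrees, less where a joint would pass 70% of its speed; a pose out of reach is approached as far as the arm can. A call with a gripper value outside its range is refused whole. The fingers move at their own pace and stop on an object; "grip_force" is the grip in N (left out, the last holds). Time passes only in rows, so rows that do not move let the fingers close. It gives the time, the measured TCP pose, the force, the opening and the grip force at its end, in the units of the state.
- sense(): the state, without advancing time (a new reading comes with each control period).
- grab_frame(name): name is "scene" or "top" or "wrist"; returns a dict with "img" (384x512x3 uint8, red, green, blue), "mtx" (3x3 intrinsics, pixels), "dist" ([k1, k2, p1, p2, k3] as OpenCV has them; the pictures are not rectified), "rvec" (rotation vector, rad) and "tvec" (3), from world to camera coordinates, as OpenCV has them; the wrist camera has in their place "T_tool_cam" (4x4, takes a point from camera to tool coordinates, whose origin is the TCP and whose axes are the flange's). Camera axes: x right, y down, z forward; pixel columns grow to the right and rows downward; lengths in mm; the calibration is good to about 2 mm. A picture is of the moment at which its call begins: read the wrist's pose just before it. There is no depth.
- sign_off(): hands the job in; it is judged then, once.
The state is a dict: "clock": time; "qpos": joint angles; "qvel": joint speeds; "joint_efforts": joint torques, N m; "eef_pos": TCP position; "tcp_rot": TCP orientation; "contact_force": force on the tool from outside, world axes, zero at the start; "wrist_torque": the same for the moment, N m; "opening": opening from 0.0 (shut) to 1.0 (fully open); "grasp_force": force on a finger pad.
Only numpy, scipy, OpenCV 4.12 (cv2) and the standard library are available. Lean on these libraries where they do the work, as an engineer would, in place of code of your own. Each camera call takes 0.05 s, during which the arm holds its last target. There are 200 camera calls.

## Working session

There is one attempt and no reset: what is moved stays moved. The work goes in short steps, Python scripts to look and compute and a tool call to move; the robot and the scene stay as the last step left them, time stands still between calls to the robot, and variables do not carry over. Pictures are saved under pics/ and viewed, at most 14 in all, crops included, and the job is handed in when it is done.

Besides the shell and the picture viewer there is one more tool, called after ">>>" by a JSON object that holds its "method" and its "body", one argument or row to a line. send_rows: Moves the arm, as the interface text tells. Its arguments: {"type":"object","properties":{"moves":{"type":"array"},"grip_force":{"type":"number"}},"required":["moves"]}

```bash
mkdir -p pics; python3 - <<'E'
from rig import sense, grab_frame
import cv2, numpy as np, pickle
s=sense(); print({k:np.round(v,3).tolist() for k,v in s.items()})
for n in("scene","top"):
    f=grab_frame(n); pickle.dump(f,open(f"{n}.pkl","wb"))
    cv2.imwrite(f"pics/{n}0.png",cv2.resize(f["img"][:,:,::-1],(800,600),interpolation=cv2.INTER_CUBIC))
    R=cv2.Rodrigues(np.array(f["rvec"],float))[0]; print(n,f["mtx"],f["dist"],-R.T@np.array(f["tvec"]).ravel(),R)
E
```

```text
{'clock': 0.0, 'qpos': [-1.216, 0.354, 1.634, -0.0, 1.155, -0.002], 'qvel': [0.0, 0.0, -0.002, -0.001, -0.001, 0.0], 'joint_efforts': [0.003, -60.525, -34.206, 0.0, 0.009, -0.0], 'eef_pos': [218.098, -585.201, 247.547], 'tcp_rot': [-3.14, 0.0, 0.357], 'contact_force': [0.169, -0.461, -0.64], 'wrist_torque': [-0.025, -0.009, 0.025], 'grasp_force': 0.0, 'opening': 0.997}
scene [[367.77532119   0.         261.38611415]
 [  0.         367.77532119 192.47495492]
 [  0.           0.           1.        ]] [-0.08309865  0.          0.          0.          0.        ] [1107.37704214 -300.91098131  972.4977478 ] [[ 0.51731211  0.85573071 -0.01063663]
 [ 0.71110736 -0.43673218 -0.55099122]
 [-0.47614547  0.27747064 -0.83444325]]
top [[386.33387732   0.         250.73153651]
 [  0.         386.33387732 189.3161316 ]
 [  0.           0.           1.        ]] [-0.10841428  0.          0.          0.          0.        ] [ 493.68734427   20.29038757 1238.18596667] [[-1.70436411e-03 -9.99998548e-01  2.54293051e-06]
 [-9.98497274e-01  1.70166610e-03 -5.47749752e-02]
 [ 5.47748913e-02 -9.58956110e-05 -9.98498724e-01]]
```

View pics/scene0.png

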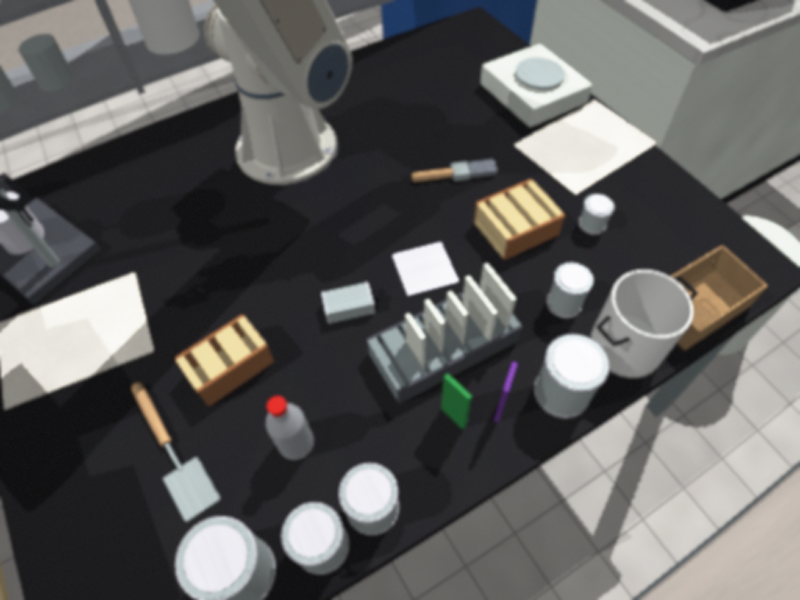

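View pics/top0.png

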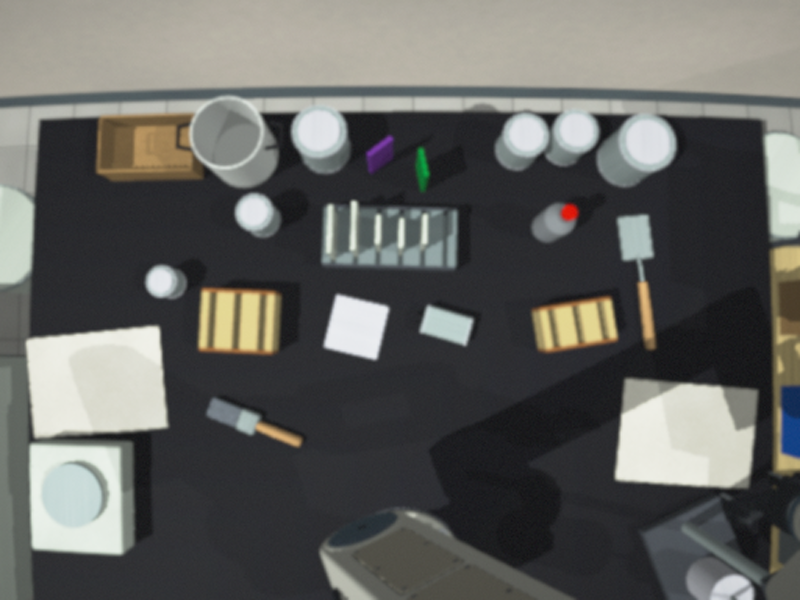

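Top view (800x600 px): the rack is at (390,237) with five white panels. Two are wide, at x≈330 and 354, and three narrow, at x≈378, 402 and 425. The slot at x≈448 is empty. The wide carrier is at (240,320), the narrow carrier at (575,323), the plate at (357,327) and the can at (447,325). The look-alikes, purple at (380,153) and green at (422,168), stand outside the rack and stay put. Next I'll write helpers and enlarge a crop.

```bash
cat > h.py <<'E'
import numpy as np, cv2, pickle
from scipy.spatial.transform import Rotation as Rn
def cam(f):
    """world->cam R,t"""
    if "rvec" in f: return cv2.Rodrigues(np.array(f["rvec"],float))[0], np.array(f["tvec"],float).ravel()
    s=f["state"]; Rt=Rn.from_euler("xyz",s["tcp_rot"]).as_matrix(); T=np.array(f["T_tool_cam"])
    Rc=Rt@T[:3,:3]; p=Rt@T[:3,3]+np.array(s["eef_pos"]); return Rc.T,-Rc.T@p
def ray(f,uv,z):
    """pixels (orig) -> world xy at height z"""
    R,t=cam(f); n=cv2.undistortPoints(np.array(uv,float).reshape(-1,1,2),f["mtx"],np.array(f["dist"])).reshape(-1,2)
    d=np.c_[n,np.ones(len(n))]@R; c=-R.T@t; k=(np.asarray(z)-c[2])/d[:,2]; return c+d*k[:,None]
def proj(f,P):
    R,t=cam(f); return cv2.projectPoints(np.array(P,float).reshape(-1,1,3),cv2.Rodrigues(R)[0],t,f["mtx"],np.array(f["dist"]))[0].reshape(-1,2)
def snap(name):
    from rig import sense,grab_frame
    s=sense(); f=grab_frame(name); f["state"]=s; return f
E
python3 - <<'E'
from h import *
f=pickle.load(open("top.pkl","rb"))
im=f["img"][120:240,115:405]; cv2.imwrite("pics/c1.png",cv2.resize(im[:,:,::-1],None,fx=2.75,fy=2.75,interpolation=cv2.INTER_CUBIC))
g=lambda u,v,z:print(u,v,ray(f,[[u/1.5625,v/1.5625]],z)[0].round(0))
for u,v,z in[(390,237,53),(240,320,63),(575,323,63),(357,327,4),(447,325,36),(555,222,100),(640,300,10),(255,420,10),(330,230,138)]:g(u,v,z)
E
```

```text
390 237 [675.  23.  53.]
240 320 [511. 318.  63.]
575 323 [ 504. -340.   63.]
357 327 [498.  91.   4.]
447 325 [501. -90.  36.]
555 222 [ 698. -293.  100.]
640 300 [ 551. -495.   10.]
255 420 [308. 299.  10.]
330 230 [676. 134. 138.]
```

View pics/c1.png

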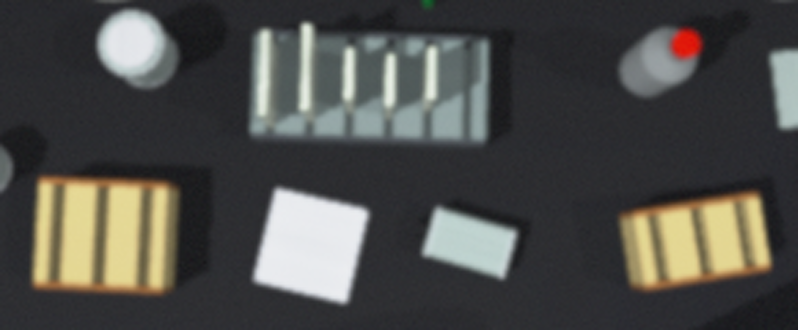

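>>> {"method": "send_rows", "body": {
  "moves": [
    [[0.028, 0.024, 0.012, 0, 0, -0.035, 1], [0.028, 0.024, 0.012, 0, 0, -0.035, 1], [0.028, 0.024, 0.012, 0, 0, -0.035, 1], [0.028, 0.024, 0.012, 0, 0, -0.035, 1], [0.028, 0.024, 0.012, 0, 0, -0.035, 1], [0.028, 0.024, 0.012, 0, 0, -0.035, 1], [0.028, 0.024, 0.012, 0, 0, -0.035, 1], [0.028, 0.024, 0.012, 0, 0, -0.035, 1], [0.028, 0.024, 0.012, 0, 0, -0.035, 1], [0.028, 0.024, 0.012, 0, 0, -0.035, 1]]
  ]
}}

```text
clock: 1.1
eef_pos: [499.1, -344.4, 368.5]
tcp_rot: [-3.141, 0.0, 0.005]
contact_force: [0.3, 0.2, -0.1]
opening: 0.997
grasp_force: 0.0
```

```bash
python3 - <<'E'
from h import *
f=snap("wrist"); pickle.dump(f,open("w1.pkl","wb"))
print(f["T_tool_cam"].round(3).tolist(),f["mtx"][0,0],f["state"]["eef_pos"],f["state"]["tcp_rot"],f["state"]["qpos"])
cv2.imwrite("pics/w1.png",f["img"][:,:,::-1])
E
```

```text
[[0.001, -0.961, -0.277, 70.034], [1.0, 0.001, 0.0, -0.598], [0.0, -0.277, 0.961, -125.627], [0.0, 0.0, 0.0, 1.0]] 319.1668087246716 [ 499.13436818 -344.36093528  368.45627779] [-3.14126327e+00  4.71075385e-04  5.34161624e-03] [-6.06399418e-01  2.35736883e-01  1.52807835e+00 -9.00917000e-07
  1.37835223e+00  9.59055543e-01]
```

View pics/w1.png

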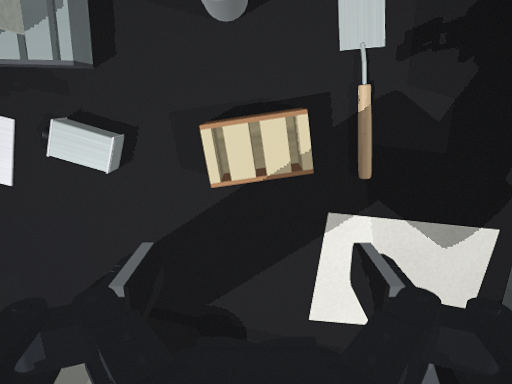

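Wrist view: the narrow carrier's top corners are at (201,126), (306,110), (313,172) and (212,187). The can is at (85,145), with its cap at the left end (45,132). I'll fit the poses by matching silhouettes.

```bash
cat >> h.py <<'E'
from scipy.optimize import minimize
def hullmask(shape,P,s=8):
    m=np.zeros((shape[0],shape[1]),np.uint8); h=cv2.convexHull(np.round(P*2**s).astype(np.int32)); S=4
    h=cv2.convexHull(np.round((P*S+(S-1)/2)*2**4).astype(np.int32)); m=np.zeros((shape[0]*S,shape[1]*S),np.uint8)
    cv2.fillConvexPoly(m,h,255,cv2.LINE_AA,4); return cv2.resize(m,(shape[1],shape[0]),interpolation=cv2.INTER_AREA)/255.
def boxpts(dims,z0,x,y,a):
    c,s=np.cos(a),np.sin(a); return np.array([[x+c*i*dims[0]/2-s*j*dims[1]/2,y+s*i*dims[0]/2+c*j*dims[1]/2,z0+k*dims[2]] for i in(-1,1) for j in(-1,1) for k in(0,1)])
def fit(f,mask,dims,init,z0=0):
    """mask: bool; hull of its largest component is matched to the projected box"""
    n,l,st,_=cv2.connectedComponentsWithStats(mask.astype(np.uint8)); k=1+np.argmax(st[1:,4]); ys,xs=np.nonzero(l==k)
    H=cv2.convexHull(np.c_[xs,ys].astype(np.int32)); M=np.zeros(mask.shape,np.uint8); cv2.fillConvexPoly(M,H,1); M=M.astype(float)
    cost=lambda p:np.abs(hullmask(M.shape,proj(f,boxpts(dims,z0,p[0],p[1],p[2]/100)))-M).sum()
    p=np.array([init[0],init[1],init[2]*100]); 
    for d in(8,3,1): p=minimize(cost,p,method="Nelder-Mead",options=dict(initial_simplex=np.vstack([p]+[p+d*e for e in np.eye(3)]),xatol=.02,fatol=.05)).x
    return np.r_[p[:2],p[2]/100].round(3),cost(p)/M.sum()
def roi(mask,x0,y0,x1,y1):
    m=np.zeros_like(mask); m[y0:y1,x0:x1]=mask[y0:y1,x0:x1]; return m
def wood(f):
    i=f["img"].astype(int); return cv2.morphologyEx(((i[:,:,0]-i[:,:,2]>22)).astype(np.uint8),cv2.MORPH_CLOSE,np.ones((9,9)))>0
def bright(f,t=70): return f["img"].max(2)>t
E
python3 - <<'E'
from h import *
f=pickle.load(open("w1.pkl","rb"))
print("narrow",fit(f,roi(wood(f),180,95,330,200),(87,144,63),(504,-340,.13)))
print("can",fit(f,roi(bright(f),40,110,130,180),(54,95,36),(501,-90,-.2)))
E
```

```text
narrow (array([ 5.02099e+02, -3.45155e+02,  1.50000e-01]), np.float64(0.03068889875785592))
can (array([ 5.01252e+02, -8.71230e+01, -2.93000e-01]), np.float64(0.04994161436286673))
```

>>> {"method": "send_rows", "body": {
  "moves": [
    [[0.004, 0.042, 0.01, 0, 0, 0, 1], [0.004, 0.042, 0.01, 0, 0, 0, 1], [0.004, 0.042, 0.01, 0, 0, 0, 1], [0.004, 0.042, 0.01, 0, 0, 0, 1], [0.004, 0.042, 0.01, 0, 0, 0, 1], [0.004, 0.042, 0.01, 0, 0, 0, 1], [0.004, 0.042, 0.01, 0, 0, 0, 1], [0.004, 0.042, 0.01, 0, 0, 0, 1], [0.004, 0.042, 0.01, 0, 0, 0, 1], [0, 0, 0, 0, 0, 0, 1]]
  ]
}}

```text
clock: 2.15
eef_pos: [534.7, 36.5, 459.3]
tcp_rot: [-3.14, -0.002, 0.011]
contact_force: [0.7, 0.1, 0.0]
opening: 0.998
grasp_force: 0.0
```

```bash
python3 - <<'E'
from h import *
f=snap("wrist"); pickle.dump(f,open("w2.pkl","wb"))
print(f["state"]["eef_pos"],f["state"]["tcp_rot"])
cv2.imwrite("pics/w2.png",cv2.resize(f["img"][:,:,::-1],(800,600)))
E
```

```text
[534.71706138  36.4623627  459.26482872] [-3.13975539e+00 -1.61071609e-03  1.11177279e-02]
```

View pics/w2.png

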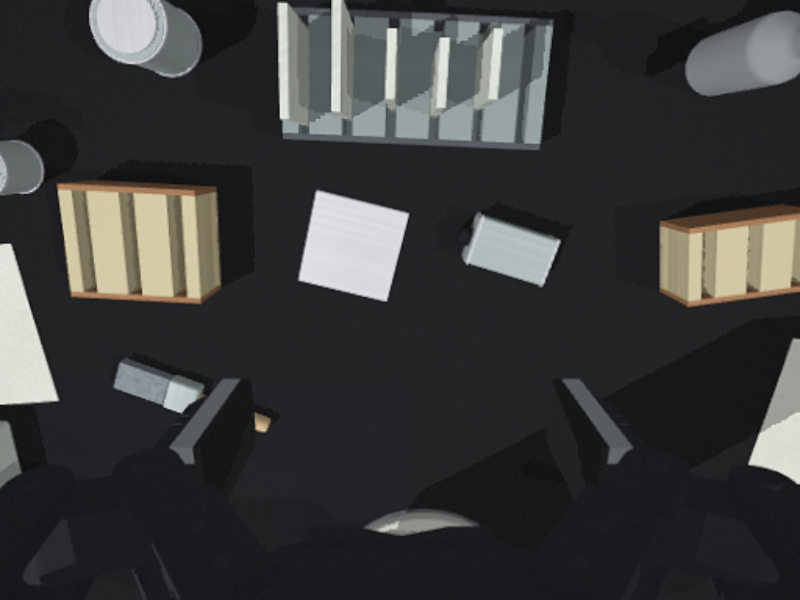

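Wrist view (800x600 px): two wide panels at x≈288 and 340, then three narrow ones at x≈391, 441 and 494; the rightmost rack slot is empty. The plate is at (353,245). The can is at (512,250), with its cap on the left at (468,240). I'll fit these and move forward to see the whole rack.

>>> {"method": "send_rows", "body": {
  "moves": [
    [[0.03, -0.005, 0, 0, 0, 0, 1], [0.03, -0.005, 0, 0, 0, 0, 1], [0.03, 0, 0, 0, 0, 0, 1], [0.03, 0, 0, 0, 0, 0, 1], [0, 0, 0, 0, 0, 0, 1], [0, 0, 0, 0, 0, 0, 1]]
  ]
}}

```text
clock: 2.8
eef_pos: [654.1, 21.1, 456.9]
tcp_rot: [3.141, 0.002, 0.006]
contact_force: [-0.7, -0.1, -0.2]
opening: 1.002
grasp_force: 0.0
```

```bash
python3 - <<'E'
from h import *
f=pickle.load(open("w2.pkl","rb")); r=lambda m,*a:roi(m,*[int(v*.64) for v in a])
print("wide",fit(f,r(wood(f),30,165,250,320),(122,144,63),(511,318,0)))
print("plate",fit(f,r(bright(f,110),280,170,430,320),(110,110,4),(498,91,-.2)))
print("can",fit(f,r(bright(f),458,195,580,300),(54,95,36),(501,-90,-.2)))
f=snap("wrist"); pickle.dump(f,open("w3.pkl","wb"))
print(f["state"]["eef_pos"],f["state"]["tcp_rot"])
print("wide",fit(f,roi(wood(f),0,130,165,300),(122,144,63),(511,318,0)))
cv2.imwrite("pics/w3.png",cv2.resize(f["img"][:,:,::-1],(800,600)))
E
```

```text
wide (array([ 5.09236e+02,  3.27071e+02, -5.00000e-02]), np.float64(0.026116374527650393))
plate (array([ 4.98754e+02,  9.47580e+01, -2.34000e-01]), np.float64(0.02481838637094182))
can (array([ 5.01792e+02, -8.72260e+01, -2.77000e-01]), np.float64(0.05982625961777116))
[654.08533333  21.14419931 456.94662278] [3.14121923e+00 2.44300678e-03 5.78089164e-03]
wide (array([ 5.09434e+02,  3.26478e+02, -4.10000e-02]), np.float64(0.023517076261445384))
```

View pics/w3.png

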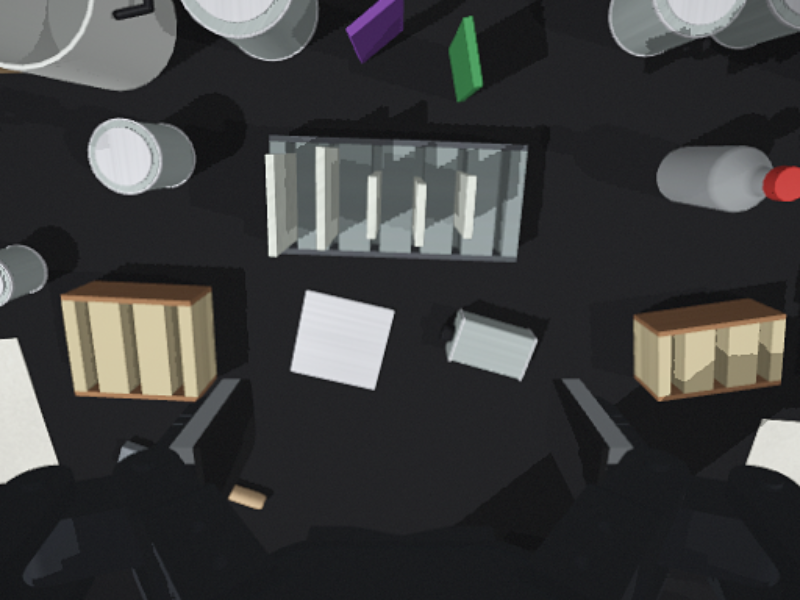

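This view shows the whole rack. Top edges of the white panels, in 800 px: wide at x 270 (y 153–257) and 321 (y 147–250), narrow at 372 (173–238), 420 (178–246) and 468 (174–238). Purple (375,30) and green (465,60) are the look-alikes outside the rack, and they stay. Now I'll compute the panel tops and the rack pose.

```bash
python3 - <<'E'
from h import *
f=pickle.load(open("w3.pkl","rb")); q=lambda L,z:ray(f,np.array(L)*.64-.18,z).round(1)
for n,L in dict(A=[(271,154),(273,256)],B=[(321,147),(321,250)],C=[(372,173),(372,238)],D=[(420,178),(420,246)],E=[(469,174),(469,238)]).items(): print(n,q(L,138)[:,:2].tolist())
print("corners TL,TR,BR",q([(270,136),(527,145),(517,262)],53)[:,:2].tolist())
# rack fit: grayish mask
i=f["img"].astype(int); m=(i.max(2)>55)
m=roi(m,160,80,345,172); print(fit(f,m,(122,263,53),(680,23,-.02)))
# automatic panel-top: white pixels
w=((i.min(2)>195)).astype(np.uint8); w=roi(w,160,85,345,172)
n,l,st,c=cv2.connectedComponentsWithStats(w)
for k in range(1,n):
    if st[k,4]>40: print(st[k],ray(f,[c[k]],138).round(1)[0,:2])
E
```

```text
A [[722.6, 133.7], [633.3, 137.4]]
B [[728.6, 90.4], [639.1, 93.6]]
C [[707.1, 46.9], [650.3, 47.3]]
D [[703.2, 5.2], [643.3, 4.1]]
E [[706.9, -37.3], [650.9, -39.7]]
corners TL,TR,BR [[740.0, 154.9], [733.0, -106.7], [611.1, -104.9]]
(array([ 6.7652e+02,  2.7192e+01, -3.2000e-02]), np.float64(0.05196635862850476))
[202  94   6  66 345] [686.8  92.4]
[170  99   7  65 324] [679.2 136.6]
[235 113   6  40 205] [677.   47.5]
[297 113   8  40 218] [679. -39.]
[266 118   7  40 212] [671.7   4.4]
```

Rack centre is about (675.5, 25), yaw ≈ -0.025, and the panel positions match the slot pitch of 44 mm to about 1.5 mm. First pick is panel E, narrow, at (678.5, -39).

>>> {"method": "send_rows", "body": {
  "moves": [
    [[0.0035, -0.0086, -0.0396, 0, 0, -0.0044, -0.25], [0.0035, -0.0086, -0.0396, 0, 0, -0.0044, -0.25], [0.0035, -0.0086, -0.0396, 0, 0, -0.0044, -0.25], [0.0035, -0.0086, -0.0396, 0, 0, -0.0044, -0.25], [0.0035, -0.0086, -0.0396, 0, 0, -0.0044, -0.25], [0.0035, -0.0086, -0.0396, 0, 0, -0.0044, -0.25], [0.0035, -0.0086, -0.0396, 0, 0, -0.0044, -0.25], [0, 0, 0, 0, 0, 0, -0.25], [0, 0, 0, 0, 0, 0, -0.25], [0, 0, 0, 0, 0, 0, -0.25]]
  ]
}}

```text
clock: 3.85
eef_pos: [679.9, -37.7, 184.1]
tcp_rot: [-3.142, -0.004, -0.024]
contact_force: [0.7, 0.1, 1.2]
opening: 0.375
grasp_force: 0.0
```

```bash
python3 - <<'E'
from h import *
f=snap("wrist"); print(f["state"]["eef_pos"],f["state"]["tcp_rot"])
cv2.imwrite("pics/w4.png",cv2.resize(f["img"][:,:,::-1],(800,600)))
E
```

```text
[679.85336222 -37.65197519 184.13774278] [-3.14158342 -0.00371332 -0.02382343]
```

View pics/w4.png

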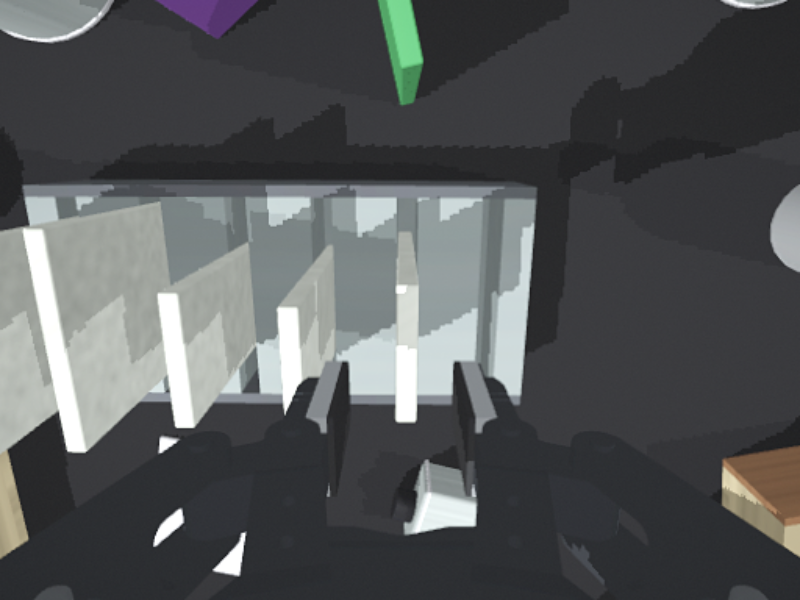

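The fingers straddle panel E (405,420), and panel D (290,310) is clear of the left finger. Descending to grip.

>>> {"method": "send_rows", "body": {
  "moves": [
    [[0, -0.001, -0.025, 0, 0, 0, -0.25], [0, 0, -0.025, 0, 0, 0, -0.25], [0, 0, -0.024, 0, 0, 0, -0.25], [0, 0, 0, 0, 0, 0, -0.25], [0, 0, 0, 0, 0, 0, -1], [0, 0, 0, 0, 0, 0, -1], [0, 0, 0, 0, 0, 0, -1], [0, 0, 0, 0, 0, 0, -1], [0, 0, 0, 0, 0, 0, -1]]
  ],
  "grip_force": 40
}}

```text
clock: 4.8
eef_pos: [681.5, -38.9, 111.4]
tcp_rot: [3.141, -0.007, -0.024]
contact_force: [-0.3, -1.1, 10.8]
opening: 0.096
grasp_force: 40.1
```

>>> {"method": "send_rows", "body": {
  "moves": [
    [[0, 0, 0.02, 0, 0, 0, -1], [0, 0, 0.04, 0, 0, 0, -1], [0, 0, 0.04, 0, 0, 0, -1], [0, 0, 0.04, 0, 0, 0, -1], [0, 0, 0.02, 0, 0, 0, -1], [0, 0, 0, 0, 0, 0, -1]]
  ]
}}

```text
clock: 5.4
eef_pos: [681.0, -38.6, 273.3]
tcp_rot: [3.141, -0.009, -0.024]
contact_force: [1.4, 0.5, -0.8]
opening: 0.087
grasp_force: 39.1
```

>>> {"method": "send_rows", "body": {
  "moves": [
    [[-0.016, -0.034, 0, 0, 0, 0.0174, -1], [-0.018, -0.037, 0, 0, 0, 0.0174, -1], [-0.018, -0.037, 0, 0, 0, 0.0174, -1], [-0.018, -0.037, 0, 0, 0, 0.0174, -1], [-0.018, -0.037, 0, 0, 0, 0.0174, -1], [-0.018, -0.037, 0, 0, 0, 0.0174, -1], [-0.018, -0.037, 0, 0, 0, 0.0174, -1], [-0.018, -0.037, 0, 0, 0, 0.0174, -1], [-0.016, -0.034, 0, 0, 0, 0.0174, -1], [-0.014, -0.029, 0, 0, 0, 0.0174, -1]]
  ]
}}

```text
clock: 6.4
eef_pos: [505.5, -396.2, 266.8]
tcp_rot: [3.142, 0.0, 0.15]
contact_force: [1.1, -0.4, -0.1]
opening: 0.088
grasp_force: 39.1
```

>>> {"method": "send_rows", "body": {
  "moves": [
    [[0, 0, 0, 0, 0, 0, -1], [0, 0, 0, 0, 0, 0, -1], [0, 0, 0, 0, 0, 0, -1]]
  ]
}}

```text
clock: 6.7
eef_pos: [507.0, -393.9, 266.9]
tcp_rot: [-3.141, 0.0, 0.15]
contact_force: [0.1, 0.4, -0.6]
opening: 0.087
grasp_force: 39.2
```

```bash
python3 - <<'E'
from h import *
f=snap("wrist"); print(f["state"]["eef_pos"],f["state"]["tcp_rot"])
pickle.dump(f,open("w5.pkl","wb"))
cv2.imwrite("pics/w5.png",cv2.resize(f["img"][:,:,::-1],(800,600)))
E
```

```text
[ 507.04869786 -393.85352049  266.85946881] [-3.14096997e+00  2.21590730e-05  1.50341430e-01]
```

View pics/w5.png

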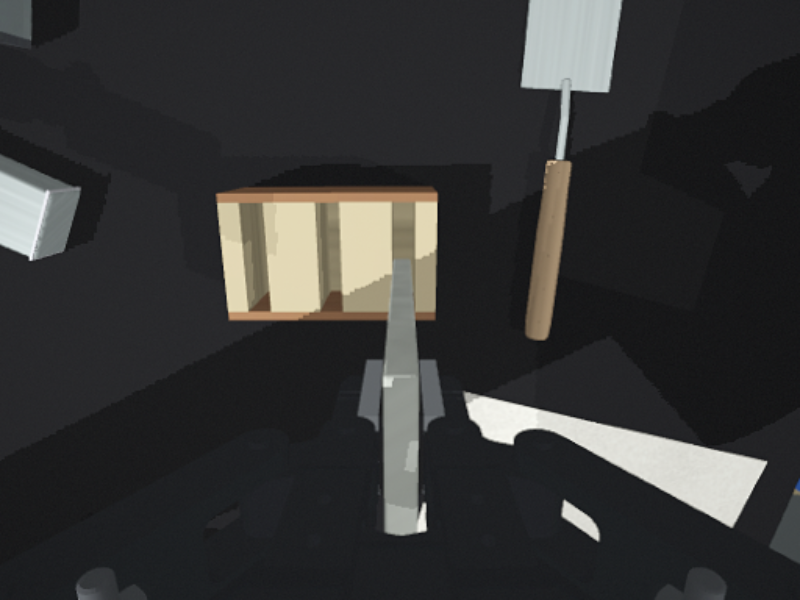

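The panel hangs upright with its lower edge at (402,260), over the right slot at (403,230). I'll refit the carrier from this closer view.

```bash
cat >> h.py <<'E'
def slots(p,e=None):
    c,s=np.cos(p[2]),np.sin(p[2])
    for k in(50,0,-50): print(k,np.round([p[0]-s*k,p[1]+c*k],1))
E
python3 - <<'E'
from h import *
f=pickle.load(open("w5.pkl","rb")); p,c=fit(f,roi(wood(f),130,110,290,210),(87,144,63),(502,-345,.15)); print(p,c); slots(p)
g=lambda u,v,z:ray(f,np.array([[u,v]])*.64-.18,z)[0].round(1)
print(g(403,203,63),g(391,203,63),g(415,203,63),"panel bottom",g(401.5,260,165),g(417,200,63))
E
```

```text
[ 5.02086e+02 -3.44808e+02  1.52000e-01] 0.012391466363909486
50 [ 494.5 -295.4]
0 [ 502.1 -344.8]
-50 [ 509.7 -394.2]
[ 545.9 -388.7   63. ] [ 544.7 -381.    63. ] [ 547.1 -396.5   63. ] panel bottom [ 529.3 -390.2  165. ] [ 549.2 -397.5   63. ]
```

>>> {"method": "send_rows", "body": {
  "moves": [
    [[0.002, 0, -0.035, 0, 0, 0, -1], [0.002, 0, -0.035, 0, 0, 0, -1], [0, 0, -0.03, 0, 0, 0, -1], [0, 0, -0.025, 0, 0, 0, -1], [0, 0, -0.02, 0, 0, 0, -1], [0, 0, -0.009, 0, 0, 0, -1], [0, 0, 0, 0, 0, 0, -1], [0, 0, 0, 0, 0, 0, -1]]
  ]
}}

```text
clock: 7.55
eef_pos: [511.5, -394.4, 113.6]
tcp_rot: [3.141, -0.001, 0.151]
contact_force: [-0.1, -0.6, -0.8]
opening: 0.089
grasp_force: 39.2
```

>>> {"method": "send_rows", "body": {
  "moves": [
    [[0, 0, -0.001, 0, 0, 0, -0.35], [0, 0, 0, 0, 0, 0, -0.35], [0, 0, 0, 0, 0, 0, -0.35], [0, 0, 0.02, 0, 0, 0, -0.35], [0, 0, 0.04, 0, 0, 0, -0.3], [0, 0, 0.04, 0, 0, 0, -0.25], [0, 0, 0.04, 0, 0, 0, -0.25], [0, 0, 0.015, 0, 0, 0, -0.25]]
  ]
}}

```text
clock: 8.35
eef_pos: [512.2, -395.9, 272.0]
tcp_rot: [3.137, -0.004, 0.15]
contact_force: [-0.5, -0.9, 0.5]
opening: 0.377
grasp_force: 0.0
```

>>> {"method": "send_rows", "body": {
  "moves": [
    [[0.016, 0.04, 0, 0, 0, -0.0175, -0.25], [0.0163, 0.0399, 0, 0, 0, -0.0175, -0.25], [0.0163, 0.0399, 0, 0, 0, -0.0175, -0.25], [0.0163, 0.0399, 0, 0, 0, -0.0175, -0.25], [0.0163, 0.0399, 0, 0, 0, -0.0175, -0.25], [0.0163, 0.0399, 0, 0, 0, -0.0175, -0.25], [0.0163, 0.0399, 0, 0, 0, -0.0175, -0.25], [0.0163, 0.0399, 0, 0, 0, -0.0175, -0.25], [0.0163, 0.0399, 0, 0, 0, -0.0175, -0.25], [0.0163, 0.0399, 0, 0, 0, -0.0175, -0.25]]
  ]
}}

```text
clock: 9.35
eef_pos: [673.6, 6.0, 266.5]
tcp_rot: [3.142, 0.001, -0.026]
contact_force: [0.9, -0.3, -0.0]
opening: 0.377
grasp_force: 0.0
```

>>> {"method": "send_rows", "body": {
  "moves": [
    [[0, 0, -0.03, 0, 0, 0, -0.25], [0, 0, -0.03, 0, 0, 0, -0.25], [0, 0, -0.03, 0, 0, 0, -0.25], [0, 0, 0, 0, 0, 0, -0.25], [0, 0, 0, 0, 0, 0, -0.25]]
  ]
}}

```text
clock: 9.85
eef_pos: [673.2, 4.2, 176.9]
tcp_rot: [3.142, 0.001, -0.025]
contact_force: [1.1, 0.3, 0.6]
opening: 0.375
grasp_force: 0.0
```

>>> {"method": "send_rows", "body": {
  "moves": [
    [[0, 0, -0.025, 0, 0, 0, -0.25], [0, 0, -0.025, 0, 0, 0, -0.25], [0, 0, -0.016, 0, 0, 0, -0.25], [0, 0, 0, 0, 0, 0, -0.25], [0, 0, 0, 0, 0, 0, -1], [0, 0, 0, 0, 0, 0, -1], [0, 0, 0, 0, 0, 0, -1], [0, 0, 0, 0, 0, 0, -1], [0, 0, 0, 0, 0, 0, -1]]
  ]
}}

```text
clock: 10.75
eef_pos: [674.4, 4.2, 112.3]
tcp_rot: [-3.142, -0.002, -0.025]
contact_force: [-0.0, 0.6, 6.4]
opening: 0.089
grasp_force: 39.7
```

>>> {"method": "send_rows", "body": {
  "moves": [
    [[0, 0, 0.02, 0, 0, 0, -1], [0, 0, 0.04, 0, 0, 0, -1], [0, 0, 0.04, 0, 0, 0, -1], [0, 0, 0.04, 0, 0, 0, -1], [0, 0, 0.02, 0, 0, 0, -1], [0, 0, 0, 0, 0, 0, -1]]
  ]
}}

```text
clock: 11.35
eef_pos: [675.1, 4.2, 275.2]
tcp_rot: [-3.141, -0.006, -0.025]
contact_force: [-0.2, 0.7, -0.3]
opening: 0.089
grasp_force: 38.9
```

>>> {"method": "send_rows", "body": {
  "moves": [
    [[-0.015, -0.031, 0, 0, 0, 0.0177, -1], [-0.0175, -0.0358, 0, 0, 0, 0.0177, -1], [-0.0175, -0.0358, 0, 0, 0, 0.0177, -1], [-0.0175, -0.0358, 0, 0, 0, 0.0177, -1], [-0.0175, -0.0358, 0, 0, 0, 0.0177, -1], [-0.0175, -0.0358, 0, 0, 0, 0.0177, -1], [-0.0175, -0.0358, 0, 0, 0, 0.0177, -1], [-0.0175, -0.0358, 0, 0, 0, 0.0177, -1], [-0.0175, -0.0358, 0, 0, 0, 0.0177, -1], [-0.016, -0.0316, 0, 0, 0, 0.0177, -1]]
  ]
}}

```text
clock: 12.35
eef_pos: [500.8, -345.9, 269.4]
tcp_rot: [-3.14, 0.002, 0.152]
contact_force: [0.4, -0.4, 0.6]
opening: 0.088
grasp_force: 39.0
```

>>> {"method": "send_rows", "body": {
  "moves": [
    [[0, 0, -0.02, 0, 0, 0, -1], [0, 0, -0.02, 0, 0, 0, -1], [0, 0, -0.02, 0, 0, 0, -1], [0, 0, 0, 0, 0, 0, -1], [0, 0, 0, 0, 0, 0, -1]]
  ]
}}

```text
clock: 12.85
eef_pos: [502.0, -344.4, 210.3]
tcp_rot: [-3.14, 0.002, 0.152]
contact_force: [-0.3, 0.3, -0.3]
opening: 0.087
grasp_force: 39.1
```

>>> {"method": "send_rows", "body": {
  "moves": [
    [[0, 0, -0.03, 0, 0, 0, -1], [0, 0, -0.025, 0, 0, 0, -1], [0, 0, -0.02, 0, 0, 0, -1], [0, 0, -0.015, 0, 0, 0, -1], [0, 0, -0.007, 0, 0, 0, -1], [0, 0, 0, 0, 0, 0, -1], [0, 0, 0, 0, 0, 0, -1]]
  ]
}}

```text
clock: 13.55
eef_pos: [503.1, -345.1, 115.0]
tcp_rot: [3.141, -0.001, 0.152]
contact_force: [-0.3, -0.3, 0.3]
opening: 0.09
grasp_force: 39.1
```

>>> {"method": "send_rows", "body": {
  "moves": [
    [[0, 0, 0, 0, 0, 0, -0.35], [0, 0, 0, 0, 0, 0, -0.35], [0, 0, 0, 0, 0, 0, -0.35], [0, 0, 0.02, 0, 0, 0, -0.35], [0, 0, 0.04, 0, 0, 0, -0.3], [0, 0, 0.04, 0, 0, 0, -0.25], [0, 0, 0.04, 0, 0, 0, -0.25], [0, 0, 0.015, 0, 0, 0, -0.25]]
  ]
}}

```text
clock: 14.35
eef_pos: [503.9, -345.7, 273.9]
tcp_rot: [3.137, -0.005, 0.152]
contact_force: [0.8, -1.1, 0.1]
opening: 0.374
grasp_force: 0.0
```

>>> {"method": "send_rows", "body": {
  "moves": [
    [[0.0175, 0.0393, 0, 0, 0, -0.0177, -0.25], [0.0175, 0.0393, 0, 0, 0, -0.0177, -0.25], [0.0175, 0.0393, 0, 0, 0, -0.0177, -0.25], [0.0175, 0.0393, 0, 0, 0, -0.0177, -0.25], [0.0175, 0.0393, 0, 0, 0, -0.0177, -0.25], [0.0175, 0.0393, 0, 0, 0, -0.0177, -0.25], [0.0175, 0.0393, 0, 0, 0, -0.0177, -0.25], [0.0175, 0.0393, 0, 0, 0, -0.0177, -0.25], [0.0175, 0.0393, 0, 0, 0, -0.0177, -0.25], [0.0175, 0.0393, 0, 0, 0, -0.0177, -0.25]]
  ]
}}

```text
clock: 15.35
eef_pos: [677.7, 50.0, 268.5]
tcp_rot: [3.141, 0.001, -0.026]
contact_force: [0.3, -0.3, 0.1]
opening: 0.372
grasp_force: 0.0
```

>>> {"method": "send_rows", "body": {
  "moves": [
    [[0, 0, -0.03, 0, 0, 0, -0.25], [0, 0, -0.03, 0, 0, 0, -0.25], [0, 0, -0.03, 0, 0, 0, -0.25], [0, 0, 0, 0, 0, 0, -0.25], [0, 0, 0, 0, 0, 0, -0.25]]
  ]
}}

```text
clock: 15.85
eef_pos: [677.3, 48.2, 178.9]
tcp_rot: [3.141, 0.001, -0.025]
contact_force: [-0.6, -0.2, 0.2]
opening: 0.374
grasp_force: 0.0
```

>>> {"method": "send_rows", "body": {
  "moves": [
    [[0, 0, -0.025, 0, 0, 0, -0.25], [0, 0, -0.025, 0, 0, 0, -0.25], [0, 0, -0.018, 0, 0, 0, -0.25], [0, 0, 0, 0, 0, 0, -0.25], [0, 0, 0, 0, 0, 0, -1], [0, 0, 0, 0, 0, 0, -1], [0, 0, 0, 0, 0, 0, -1], [0, 0, 0, 0, 0, 0, -1], [0, 0, 0, 0, 0, 0, -1]]
  ]
}}

```text
clock: 16.75
eef_pos: [678.6, 48.2, 112.9]
tcp_rot: [-3.142, -0.003, -0.025]
contact_force: [-0.7, -1.0, 7.0]
opening: 0.088
grasp_force: 40.0
```

>>> {"method": "send_rows", "body": {
  "moves": [
    [[0, 0, 0.02, 0, 0, 0, -1], [0, 0, 0.04, 0, 0, 0, -1], [0, 0, 0.04, 0, 0, 0, -1], [0, 0, 0.04, 0, 0, 0, -1], [0, 0, 0.02, 0, 0, 0, -1], [0, 0, 0, 0, 0, 0, -1]]
  ]
}}

```text
clock: 17.35
eef_pos: [679.2, 48.4, 275.7]
tcp_rot: [-3.141, -0.007, -0.025]
contact_force: [-0.6, -0.0, -0.4]
opening: 0.087
grasp_force: 38.9
```

>>> {"method": "send_rows", "body": {
  "moves": [
    [[-0.0183, -0.0344, 0, 0, 0, 0.0177, -1], [-0.0183, -0.0344, 0, 0, 0, 0.0177, -1], [-0.0183, -0.0344, 0, 0, 0, 0.0177, -1], [-0.0183, -0.0344, 0, 0, 0, 0.0177, -1], [-0.0183, -0.0344, 0, 0, 0, 0.0177, -1], [-0.0183, -0.0344, 0, 0, 0, 0.0177, -1], [-0.0183, -0.0344, 0, 0, 0, 0.0177, -1], [-0.0183, -0.0344, 0, 0, 0, 0.0177, -1], [-0.0183, -0.0344, 0, 0, 0, 0.0177, -1], [-0.0183, -0.0344, 0, 0, 0, 0.0177, -1]]
  ]
}}

```text
clock: 18.35
eef_pos: [492.9, -296.6, 269.9]
tcp_rot: [-3.14, 0.001, 0.153]
contact_force: [0.4, -0.6, -1.1]
opening: 0.088
grasp_force: 39.1
```

>>> {"method": "send_rows", "body": {
  "moves": [
    [[0, 0, -0.02, 0, 0, 0, -1], [0, 0, -0.02, 0, 0, 0, -1], [0, 0, -0.02, 0, 0, 0, -1], [0, 0, 0, 0, 0, 0, -1], [0, 0, 0, 0, 0, 0, -1]]
  ]
}}

```text
clock: 18.85
eef_pos: [494.1, -295.5, 210.5]
tcp_rot: [-3.14, 0.001, 0.152]
contact_force: [-0.0, 0.2, -0.9]
opening: 0.085
grasp_force: 39.1
```

Aligned with the last narrow slot. Lower, release, lift.

>>> {"method": "send_rows", "body": {
  "moves": [
    [[0, 0, -0.03, 0, 0, 0, -1], [0, 0, -0.025, 0, 0, 0, -1], [0, 0, -0.02, 0, 0, 0, -1], [0, 0, -0.015, 0, 0, 0, -1], [0, 0, -0.007, 0, 0, 0, -1], [0, 0, 0, 0, 0, 0, -1], [0, 0, 0, 0, 0, 0, -1]]
  ]
}}

```text
clock: 19.55
eef_pos: [495.1, -296.0, 115.0]
tcp_rot: [3.141, -0.001, 0.152]
contact_force: [0.6, -0.9, -1.0]
opening: 0.089
grasp_force: 39.2
```

>>> {"method": "send_rows", "body": {
  "moves": [
    [[0, 0, 0, 0, 0, 0, -0.35], [0, 0, 0, 0, 0, 0, -0.35], [0, 0, 0, 0, 0, 0, -0.35], [0, 0, 0.02, 0, 0, 0, -0.35], [0, 0, 0.04, 0, 0, 0, -0.3], [0, 0, 0.04, 0, 0, 0, -0.25], [0, 0, 0.04, 0, 0, 0, -0.25], [0, 0, 0.015, 0, 0, 0, -0.25]]
  ]
}}

```text
clock: 20.35
eef_pos: [495.9, -296.6, 273.7]
tcp_rot: [3.138, -0.005, 0.152]
contact_force: [0.8, -1.1, 0.4]
opening: 0.375
grasp_force: 0.0
```

>>> {"method": "send_rows", "body": {
  "moves": [
    [[0.019, 0.0385, 0, 0, 0, -0.0177, -0.25], [0.019, 0.0385, 0, 0, 0, -0.0177, -0.25], [0.019, 0.0385, 0, 0, 0, -0.0177, -0.25], [0.019, 0.0385, 0, 0, 0, -0.0177, -0.25], [0.019, 0.0385, 0, 0, 0, -0.0177, -0.25], [0.019, 0.0385, 0, 0, 0, -0.0177, -0.25], [0.019, 0.0385, 0, 0, 0, -0.0177, -0.25], [0.019, 0.0385, 0, 0, 0, -0.0177, -0.25], [0.019, 0.0385, 0, 0, 0, -0.0177, -0.25], [0.019, 0.0385, 0, 0, 0, -0.0177, -0.25]]
  ]
}}

```text
clock: 21.35
eef_pos: [685.0, 91.0, 269.3]
tcp_rot: [3.142, -0.0, -0.026]
contact_force: [0.5, 0.1, -0.4]
opening: 0.374
grasp_force: 0.0
```

>>> {"method": "send_rows", "body": {
  "moves": [
    [[0, 0, -0.03, 0, 0, 0, -0.25], [0, 0, -0.03, 0, 0, 0, -0.25], [0, 0, -0.03, 0, 0, 0, -0.25], [0, 0, 0, 0, 0, 0, -0.25], [0, 0, 0, 0, 0, 0, -0.25]]
  ]
}}

```text
clock: 21.85
eef_pos: [684.5, 89.2, 179.4]
tcp_rot: [3.142, 0.001, -0.025]
contact_force: [0.5, 0.1, 0.7]
opening: 0.374
grasp_force: 0.0
```

>>> {"method": "send_rows", "body": {
  "moves": [
    [[0, 0.003, -0.025, 0, 0, 0, -0.25], [0, 0, -0.025, 0, 0, 0, -0.25], [0, 0, -0.018, 0, 0, 0, -0.25], [0, 0, 0, 0, 0, 0, -0.25], [0, 0, 0, 0, 0, 0, -1], [0, 0, 0, 0, 0, 0, -1], [0, 0, 0, 0, 0, 0, -1], [0, 0, 0, 0, 0, 0, -1], [0, 0, 0, 0, 0, 0, -1]]
  ]
}}

```text
clock: 22.75
eef_pos: [685.8, 92.3, 113.2]
tcp_rot: [-3.141, -0.003, -0.025]
contact_force: [0.3, -1.4, 7.7]
opening: 0.089
grasp_force: 40.1
```

>>> {"method": "send_rows", "body": {
  "moves": [
    [[0, 0, 0.02, 0, 0, 0, -1], [0, 0, 0.04, 0, 0, 0, -1], [0, 0, 0.04, 0, 0, 0, -1], [0, 0, 0.04, 0, 0, 0, -1], [0, 0, 0.02, 0, 0, 0, -1], [0, 0, 0, 0, 0, 0, -1]]
  ]
}}

```text
clock: 23.35
eef_pos: [686.3, 92.5, 275.9]
tcp_rot: [-3.14, -0.007, -0.025]
contact_force: [0.8, -0.4, -1.2]
opening: 0.089
grasp_force: 39.0
```

>>> {"method": "send_rows", "body": {
  "moves": [
    [[-0.0222, 0.0231, 0, 0, 0, -0.0025, -1], [-0.0222, 0.0231, 0, 0, 0, -0.0025, -1], [-0.0222, 0.0231, 0, 0, 0, -0.0025, -1], [-0.0222, 0.0231, 0, 0, 0, -0.0025, -1], [-0.0222, 0.0231, 0, 0, 0, -0.0025, -1], [-0.0222, 0.0231, 0, 0, 0, -0.0025, -1], [-0.0222, 0.0231, 0, 0, 0, -0.0025, -1], [-0.0222, 0.0231, 0, 0, 0, -0.0025, -1], [0, 0, 0, 0, 0, 0, -1], [0, 0, 0, 0, 0, 0, -1]]
  ]
}}

```text
clock: 24.35
eef_pos: [506.2, 277.2, 270.3]
tcp_rot: [3.141, 0.001, -0.043]
contact_force: [0.6, 0.3, -0.6]
opening: 0.088
grasp_force: 39.1
```

```bash
python3 - <<'E'
from h import *
f=snap("wrist"); print(f["state"]["eef_pos"],f["state"]["tcp_rot"])
pickle.dump(f,open("w6.pkl","wb"))
cv2.imwrite("pics/w6.png",cv2.resize(f["img"][:,:,::-1],(800,600)))
E
```

```text
[506.21407746 277.17639832 270.28199056] [ 3.14072423e+00  8.41574734e-04 -4.33133962e-02]
```

View pics/w6.png

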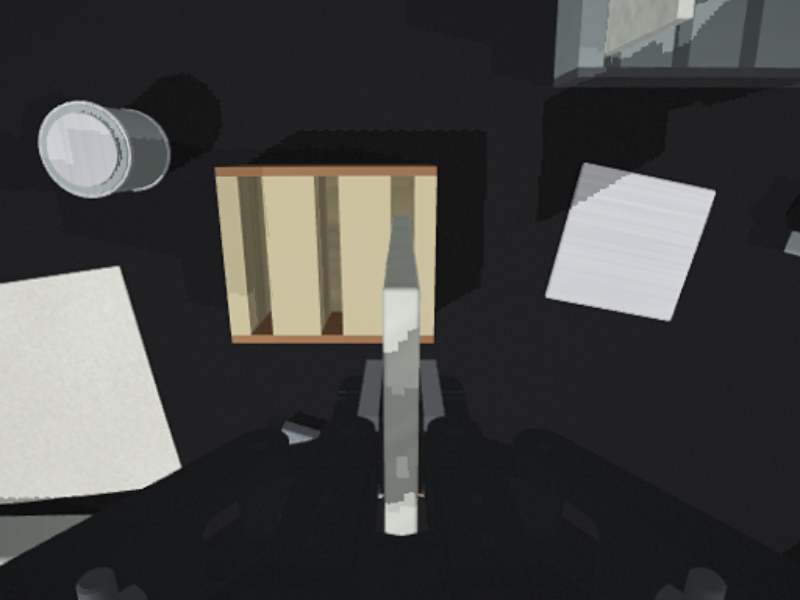

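The wide panel hangs upright with its lower edge at (401,220), over the right slot at (402,195). The can's left end shows at about (795,230).

```bash
python3 - <<'E'
from h import *
f=pickle.load(open("w6.pkl","rb")); p,c=fit(f,roi(wood(f),130,95,290,225),(122,144,63),(509,326.8,-.045)); print(p,c); slots(p)
print(fit(f,roi(bright(f,110),340,95,470,212),(110,110,4),(498,94,-.23)))
E
```

```text
[ 5.09166e+02  3.26556e+02 -4.10000e-02] 0.014469132848869085
50 [511.2 376.5]
0 [509.2 326.6]
-50 [507.1 276.6]
(array([ 4.98603e+02,  9.48050e+01, -2.35000e-01]), np.float64(0.01588273367599467))
```

>>> {"method": "send_rows", "body": {
  "moves": [
    [[0.001, -0.0005, -0.035, 0, 0, 0, -1], [0, 0, -0.035, 0, 0, 0, -1], [0, 0, -0.03, 0, 0, 0, -1], [0, 0, -0.025, 0, 0, 0, -1], [0, 0, -0.02, 0, 0, 0, -1], [0, 0, -0.012, 0, 0, 0, -1], [0, 0, 0, 0, 0, 0, -1], [0, 0, 0, 0, 0, 0, -1]]
  ]
}}

```text
clock: 25.2
eef_pos: [508.6, 276.1, 114.0]
tcp_rot: [3.142, -0.0, -0.046]
contact_force: [0.2, -0.8, -0.3]
opening: 0.088
grasp_force: 39.2
```

>>> {"method": "send_rows", "body": {
  "moves": [
    [[0, 0, 0, 0, 0, 0, -0.35], [0, 0, 0, 0, 0, 0, -0.35], [0, 0, 0, 0, 0, 0, -0.35], [0, 0, 0.02, 0, 0, 0, -0.35], [0, 0, 0.04, 0, 0, 0, -0.3], [0, 0, 0.04, 0, 0, 0, -0.25], [0, 0, 0.04, 0, 0, 0, -0.25], [0, 0, 0.016, 0, 0, 0, -0.25]]
  ]
}}

```text
clock: 26.0
eef_pos: [509.3, 277.3, 274.6]
tcp_rot: [-3.139, -0.005, -0.045]
contact_force: [0.1, 1.0, 0.3]
opening: 0.375
grasp_force: 0.0
```

>>> {"method": "send_rows", "body": {
  "moves": [
    [[0.0214, -0.0175, 0, 0, 0, 0.0025, -0.25], [0.0214, -0.0175, 0, 0, 0, 0.0025, -0.25], [0.0214, -0.0175, 0, 0, 0, 0.0025, -0.25], [0.0214, -0.0175, 0, 0, 0, 0.0025, -0.25], [0.0214, -0.0175, 0, 0, 0, 0.0025, -0.25], [0.0214, -0.0175, 0, 0, 0, 0.0025, -0.25], [0.0214, -0.0175, 0, 0, 0, 0.0025, -0.25], [0.0214, -0.0175, 0, 0, 0, 0.0025, -0.25], [0, 0, -0.03, 0, 0, 0, -0.25], [0, 0, -0.03, 0, 0, 0, -0.25]]
  ]
}}

```text
clock: 27.0
eef_pos: [680.3, 135.8, 210.3]
tcp_rot: [-3.141, -0.003, -0.026]
contact_force: [1.2, 0.7, -0.5]
opening: 0.371
grasp_force: 0.0
```

>>> {"method": "send_rows", "body": {
  "moves": [
    [[0, 0, -0.03, 0, 0, 0, -0.25], [0, 0, 0, 0, 0, 0, -0.25], [0, 0, 0, 0, 0, 0, -0.25]]
  ]
}}

```text
clock: 27.3
eef_pos: [679.1, 136.6, 180.4]
tcp_rot: [3.141, 0.001, -0.025]
contact_force: [0.7, 0.1, 0.7]
opening: 0.376
grasp_force: 0.0
```

>>> {"method": "send_rows", "body": {
  "moves": [
    [[0, 0, -0.025, 0, 0, 0, -0.25], [0, 0, -0.025, 0, 0, 0, -0.25], [0, 0, -0.019, 0, 0, 0, -0.25], [0, 0, 0, 0, 0, 0, -0.25], [0, 0, 0, 0, 0, 0, -1], [0, 0, 0, 0, 0, 0, -1], [0, 0, 0, 0, 0, 0, -1], [0, 0, 0, 0, 0, 0, -1], [0, 0, 0, 0, 0, 0, -1]]
  ]
}}

```text
clock: 28.2
eef_pos: [680.6, 136.9, 113.6]
tcp_rot: [-3.141, -0.004, -0.025]
contact_force: [0.7, -0.4, 5.8]
opening: 0.091
grasp_force: 40.3
```

>>> {"method": "send_rows", "body": {
  "moves": [
    [[0, 0, 0.02, 0, 0, 0, -1], [0, 0, 0.04, 0, 0, 0, -1], [0, 0, 0.04, 0, 0, 0, -1], [0, 0, 0.04, 0, 0, 0, -1], [0, 0, 0.02, 0, 0, 0, -1], [0, 0, 0, 0, 0, 0, -1]]
  ]
}}

```text
clock: 28.8
eef_pos: [681.0, 136.9, 276.2]
tcp_rot: [-3.14, -0.007, -0.025]
contact_force: [-0.1, -0.1, -1.6]
opening: 0.085
grasp_force: 39.2
```

>>> {"method": "send_rows", "body": {
  "moves": [
    [[-0.0212, 0.0238, 0, 0, 0, -0.0022, -1], [-0.0212, 0.0238, 0, 0, 0, -0.0022, -1], [-0.0212, 0.0238, 0, 0, 0, -0.0022, -1], [-0.0212, 0.0238, 0, 0, 0, -0.0022, -1], [-0.0212, 0.0238, 0, 0, 0, -0.0022, -1], [-0.0212, 0.0238, 0, 0, 0, -0.0022, -1], [-0.0212, 0.0238, 0, 0, 0, -0.0022, -1], [-0.0212, 0.0238, 0, 0, 0, -0.0022, -1], [0, 0, 0, 0, 0, 0, -1], [0, 0, 0, 0, 0, 0, -1]]
  ]
}}

```text
clock: 29.8
eef_pos: [508.9, 327.1, 270.4]
tcp_rot: [3.141, 0.001, -0.041]
contact_force: [0.4, -0.7, -0.6]
opening: 0.091
grasp_force: 39.2
```

>>> {"method": "send_rows", "body": {
  "moves": [
    [[0, -0.0005, -0.035, 0, 0, 0, -1], [0, 0, -0.035, 0, 0, 0, -1], [0, 0, -0.03, 0, 0, 0, -1], [0, 0, -0.025, 0, 0, 0, -1], [0, 0, -0.02, 0, 0, 0, -1], [0, 0, -0.012, 0, 0, 0, -1], [0, 0, 0, 0, 0, 0, -1], [0, 0, 0, 0, 0, 0, -1]]
  ]
}}

```text
clock: 30.6
eef_pos: [510.1, 325.9, 114.0]
tcp_rot: [3.141, -0.0, -0.043]
contact_force: [0.4, 1.4, -1.0]
opening: 0.089
grasp_force: 39.2
```

>>> {"method": "send_rows", "body": {
  "moves": [
    [[0, 0, 0, 0, 0, 0, -0.35], [0, 0, 0, 0, 0, 0, -0.35], [0, 0, 0, 0, 0, 0, -0.35], [0, 0, 0.02, 0, 0, 0, -0.35], [0, 0, 0.04, 0, 0, 0, -0.3], [0, 0, 0.04, 0, 0, 0, -0.25], [0, 0, 0.04, 0, 0, 0, -0.25], [0, 0, 0.036, 0, 0, 0, -0.25]]
  ]
}}

```text
clock: 31.4
eef_pos: [509.5, 326.5, 292.4]
tcp_rot: [-3.141, -0.001, -0.042]
contact_force: [0.5, 0.7, -0.5]
opening: 0.374
grasp_force: 0.0
```

>>> {"method": "send_rows", "body": {
  "moves": [
    [[-0.0007, -0.0414, 0, 0, 0, 0.1327, 0], [-0.0007, -0.0414, 0, 0, 0, 0.1327, 1], [-0.0007, -0.0414, 0, 0, 0, 0.1327, 1], [-0.0007, -0.0414, 0, 0, 0, 0.1327, 1], [-0.0007, -0.0414, 0, 0, 0, 0.1327, 1], [-0.0007, -0.0414, 0, 0, 0, 0.1327, 1], [-0.0007, -0.0414, 0, 0, 0, 0.1327, 1], [-0.0007, -0.0414, 0, 0, 0, 0.1327, 1], [-0.0007, -0.0414, 0, 0, 0, 0.1327, 1], [-0.0007, -0.0414, 0, 0, 0, 0.1327, 1]]
  ]
}}

```text
clock: 32.4
eef_pos: [502.2, -89.2, 290.5]
tcp_rot: [3.141, -0.0, 1.29]
contact_force: [1.2, 0.6, -0.2]
opening: 0.999
grasp_force: 0.0
```

>>> {"method": "send_rows", "body": {
  "moves": [
    [[0, 0, 0, 0, 0, 0, 1], [0, 0, 0, 0, 0, 0, 1]]
  ]
}}

```text
clock: 32.6
eef_pos: [502.3, -88.2, 290.2]
tcp_rot: [3.142, -0.0, 1.28]
contact_force: [-0.2, 0.9, 0.3]
opening: 1.001
grasp_force: 0.0
```

```bash
python3 - <<'E'
from h import *
f=snap("wrist"); print(f["state"]["eef_pos"],f["state"]["tcp_rot"],f["state"]["qpos"].round(2))
pickle.dump(f,open("w7.pkl","wb"))
cv2.imwrite("pics/w7.png",cv2.resize(f["img"][:,:,::-1],(800,600)))
E
```

```text
[502.34258975 -88.18359036 290.18049904] [ 3.14154113e+00 -3.63845873e-04  1.28037066e+00] [-0.18  0.13  1.83  0.    1.18  0.11]
```

View pics/w7.png

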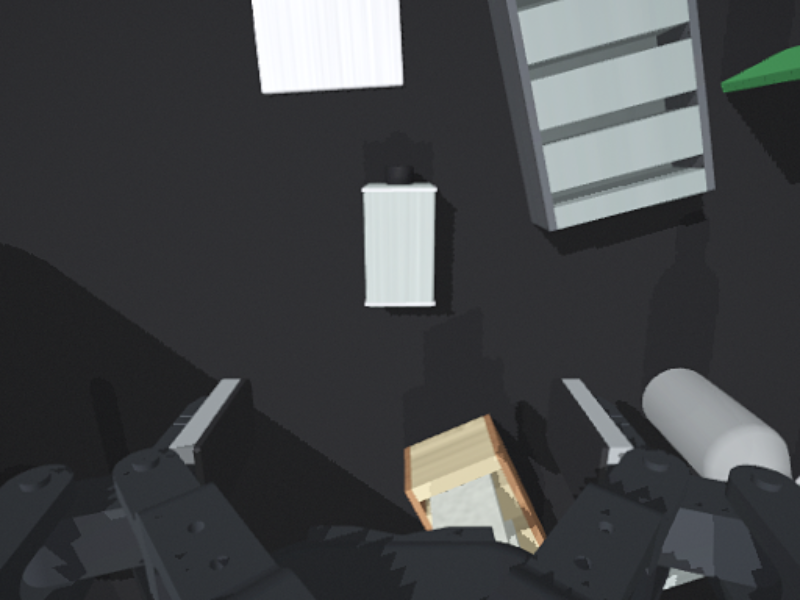

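The can lies at (400,245), with its cap up in the picture at (400,173). It is centred between the fingers and aligned with them. Now I'll fit it.

```bash
python3 - <<'E'
from h import *
f=pickle.load(open("w7.pkl","rb")); m=roi(bright(f,100),220,112,290,200)
print(fit(f,m,(54,95,36),(501,-87,-.28)))
E
```

```text
(array([ 5.01115e+02, -8.71140e+01, -2.89000e-01]), np.float64(0.05405939564154573))
```

>>> {"method": "send_rows", "body": {
  "moves": [
    [[0, 0.0008, -0.02, -0.0977, 0.0288, 0, 1], [0, 0.0008, -0.02, -0.0977, 0.0288, 0, 1], [0, 0.0008, -0.02, -0.0977, 0.0288, 0, 1], [0, 0.0008, -0.02, -0.0977, 0.0288, 0, 1], [0, 0.0008, -0.02, -0.0977, 0.0288, 0, 1], [0, 0.0007, -0.02, -0.0977, 0.0288, 0, 1], [0, 0, -0.03, 0, 0, 0, 1], [0, 0, 0, 0, 0, 0, 1], [0, 0, 0, 0, 0, 0, 1]]
  ],
  "grip_force": 60
}}

```text
clock: 33.55
eef_pos: [502.4, -81.9, 140.4]
tcp_rot: [-3.141, 0.611, 1.286]
contact_force: [0.6, -0.1, 0.0]
opening: 1.0
grasp_force: 0.0
```

```bash
python3 - <<'E'
from h import *
f=snap("wrist"); s=f["state"]; R=Rn.from_euler("xyz",s["tcp_rot"]).as_matrix(); print(s["eef_pos"],R.round(3).tolist(),s["qpos"].round(2))
m=roi(bright(f,100),150,0,360,384); pickle.dump(f,open("w8.pkl","wb"))
print(fit(f,m,(54,95,36),(501,-87,-.28)))
E
```

```text
[502.42072085 -81.91261792 140.36546448] [[0.23, 0.959, -0.162], [0.786, -0.282, -0.551], [-0.574, -0.001, -0.819]] [ 0.17  0.47  1.89 -0.6   1.15  0.81]
(array([ 5.00529e+02, -8.83300e+01, -2.85000e-01]), np.float64(0.04789374991445426))
```

>>> {"method": "send_rows", "body": {
  "moves": [
    [[0, -0.0016, -0.03, 0, 0, 0, 1], [0, 0, -0.03, 0, 0, 0, 1], [0, 0, -0.025, 0, 0, 0, 1], [0, 0, -0.02, 0, 0, 0, 1], [0, 0, -0.011, 0, 0, 0, 1], [0, 0, 0, 0, 0, 0, 1], [0, 0, 0, 0, 0, 0, 1]]
  ]
}}

```text
clock: 34.3
eef_pos: [503.3, -84.5, 25.3]
tcp_rot: [3.14, 0.611, 1.283]
contact_force: [0.1, 0.5, -0.3]
opening: 0.999
grasp_force: 0.0
```

>>> {"method": "send_rows", "body": {
  "moves": [
    [[0, 0, 0, 0, 0, 0, -0.2], [0, 0, 0, 0, 0, 0, -0.2], [0, 0, 0, 0, 0, 0, -0.2], [0, 0, 0, 0, 0, 0, -0.2], [0, 0, 0, 0, 0, 0, -0.2]]
  ]
}}

```text
clock: 34.8
eef_pos: [503.1, -84.4, 25.1]
tcp_rot: [3.14, 0.611, 1.284]
contact_force: [-0.1, 1.6, 6.1]
opening: 0.625
grasp_force: 62.8
```

>>> {"method": "send_rows", "body": {
  "moves": [
    [[0, 0, 0.02, 0, 0, 0, -0.2], [0, 0, 0.035, 0, 0, 0, -0.2], [0, 0, 0.035, 0, 0, 0, -0.2], [0, 0, 0.03, 0, 0, 0, -0.2], [-0.0005, 0.0143, 0, 0.1255, -0.037, 0, -0.2], [-0.0005, 0.0143, 0, 0.1255, -0.037, 0, -0.2], [-0.0005, 0.0143, 0, 0.1255, -0.037, 0, -0.2], [-0.0005, 0.0143, 0, 0.1255, -0.037, 0, -0.2], [-0.0005, 0.0143, 0, 0.1255, -0.037, 0, -0.2], [-0.0005, 0.0143, 0, 0.1255, -0.037, 0, -0.2]]
  ]
}}

```text
clock: 35.8
eef_pos: [499.8, 1.8, 145.1]
tcp_rot: [3.139, -0.179, 1.285]
contact_force: [-1.5, 1.0, -3.4]
opening: 0.621
grasp_force: 63.9
```

>>> {"method": "send_rows", "body": {
  "moves": [
    [[-0.0005, 0.0143, 0, 0.1255, -0.037, 0, -0.2], [-0.0005, 0.0143, 0, 0.1255, -0.037, 0, -0.2], [-0.0005, 0.0143, 0, 0.1255, -0.037, 0, -0.2], [-0.0005, 0.0143, 0, 0.1255, -0.037, 0, -0.2], [-0.0005, 0.0143, 0, 0.1255, -0.037, 0, -0.2], [-0.0005, 0.0143, 0, 0.1255, -0.037, 0, -0.2], [0, 0, 0, 0, 0, 0, -0.2], [0, 0, 0, 0, 0, 0, -0.2], [0, 0, 0, 0, 0, 0, -0.2]]
  ]
}}

```text
clock: 36.7
eef_pos: [497.0, 86.8, 144.5]
tcp_rot: [3.139, -0.956, 1.287]
contact_force: [0.3, 0.4, -2.7]
opening: 0.624
grasp_force: 64.1
```

```bash
python3 - <<'E'
from h import *
from rig import sense
s=sense(); R=Rn.from_euler("xyz",s["tcp_rot"]).as_matrix(); print(s["eef_pos"],R.round(3).tolist(),s["qpos"].round(2))
f=snap("scene"); cv2.imwrite("pics/s8.png",cv2.resize(f["img"][100:292,110:366,::-1],(800,600),interpolation=cv2.INTER_CUBIC))
# rotation from grasp: 90deg about x'?
R0=Rn.from_euler("xyz",[3.14,.611,1.284]).as_matrix(); D=R@R0.T; print("can z axis",D@np.array([.283,.959,0]))
E
```

```text
[496.98845274  86.81356839 144.50463806] [[0.161, 0.959, 0.231], [0.554, -0.282, 0.783], [0.817, 0.002, -0.577]] [-0.38  0.49  2.15  1.17  1.08 -1.  ]
can z axis [5.75444020e-04 4.07865322e-03 9.99876509e-01]
```

View pics/s8.png

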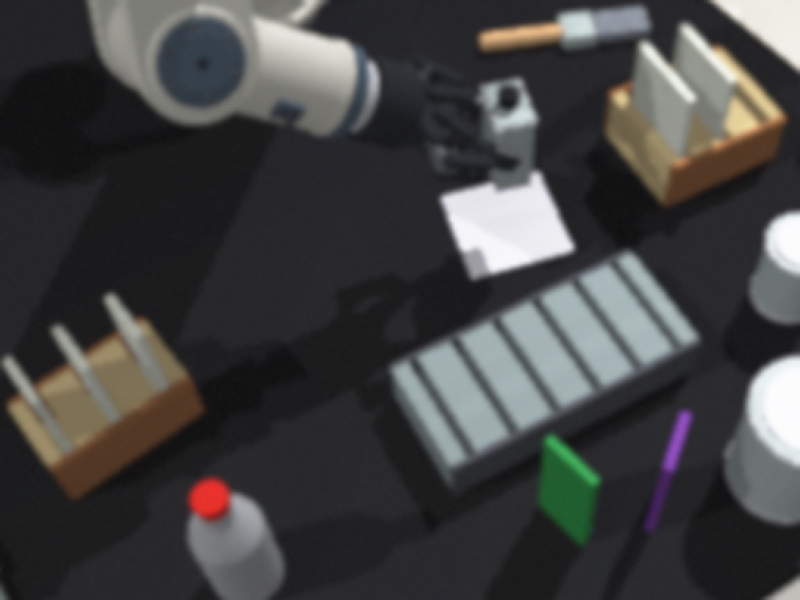

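The can is upright in the gripper, cap at (508,97), above the plate (505,230). The rack is empty: three panels stand in the narrow carrier and two in the wide one. Lowering.

>>> {"method": "send_rows", "body": {
  "moves": [
    [[0, 0.001, -0.025, 0, 0, 0, -0.2], [0, 0, -0.025, 0, 0, 0, -0.2], [0, 0, -0.02, 0, 0, 0, -0.2], [0, 0, -0.012, 0, 0, 0, -0.2], [0, 0, -0.004, 0, 0, 0, -0.2], [0, 0, 0, 0, 0, 0, -0.2], [0, 0, 0, 0, 0, 0, -0.2]]
  ]
}}

```text
clock: 37.45
eef_pos: [496.9, 88.1, 58.9]
tcp_rot: [3.139, -0.959, 1.286]
contact_force: [-0.8, -0.8, -2.0]
opening: 0.621
grasp_force: 64.2
```

>>> {"method": "send_rows", "body": {
  "moves": [
    [[0, 0, -0.002, 0, 0, 0, -0.2], [0, 0, -0.0015, 0, 0, 0, -0.2], [0, 0, 0, 0, 0, 0, -0.2], [0, 0, 0, 0, 0, 0, -0.2]]
  ]
}}

```text
clock: 37.85
eef_pos: [497.0, 88.2, 55.7]
tcp_rot: [3.139, -0.961, 1.286]
contact_force: [-0.2, -2.2, 5.7]
opening: 0.618
grasp_force: 64.8
```

It has touched down (Fz went from -2.0 to +5.7). Opening and backing out along the tool axis.

>>> {"method": "send_rows", "body": {
  "moves": [
    [[0, 0, 0, 0, 0, 0, 0.5], [0, 0, 0, 0, 0, 0, 0.7], [0, 0, 0, 0, 0, 0, 0.8], [-0.0046, -0.0157, 0.0115, 0, 0, 0, 0.8], [-0.007, -0.0235, 0.0173, 0, 0, 0, 0.8], [-0.007, -0.0235, 0.0173, 0, 0, 0, 0.8], [-0.007, -0.0235, 0.0173, 0, 0, 0, 0.8], [-0.007, -0.0235, 0.03, 0, 0, 0, 0.8], [0, 0, 0.04, 0, 0, 0, 0.8], [0, 0, 0.04, 0, 0, 0, 0.8]]
  ]
}}

```text
clock: 38.85
eef_pos: [463.5, -22.2, 229.1]
tcp_rot: [-3.14, -0.959, 1.281]
contact_force: [0.6, -0.7, -0.9]
opening: 0.897
grasp_force: 0.0
```

>>> {"method": "send_rows", "body": {
  "moves": [
    [[0, -0.01, 0.03, -0.1255, 0.037, 0, 0.8], [0, -0.01, 0.03, -0.1255, 0.037, 0, 0.8], [0, -0.01, 0.03, -0.1255, 0.037, 0, 0.8], [0, -0.01, 0.03, -0.1255, 0.037, 0, 0.8], [0, -0.01, 0.02, -0.1255, 0.037, 0, 0.8], [0, -0.01, 0, -0.1255, 0.037, 0, 0.8], [0, -0.01, 0, -0.1255, 0.037, 0, 0.8], [0, 0, 0, 0, 0, 0, 0.8], [0, 0, 0, 0, 0, 0, 0.8]]
  ]
}}

```text
clock: 39.75
eef_pos: [463.6, -90.3, 367.5]
tcp_rot: [-3.14, -0.047, 1.286]
contact_force: [0.1, -0.4, -0.4]
opening: 0.9
grasp_force: 0.0
```

```bash
python3 - <<'E'
from h import *
f=snap("wrist"); g=snap("scene"); t=snap("top"); print(f["state"]["eef_pos"],f["state"]["tcp_rot"])
pickle.dump((f,g,t),open("end.pkl","wb"))
r=cv2.resize
a=np.vstack([np.hstack([r(f["img"],(400,300)),r(g["img"],(400,300))]),np.hstack([r(t["img"],(400,300)),r(g["img"][100:220,230:390],(400,300),interpolation=cv2.INTER_CUBIC)])])
cv2.imwrite("pics/end.png",a[:,:,::-1])
E
```

```text
[463.62455768 -90.28734877 367.54089621] [-3.14022449 -0.04657164  1.2864039 ]
```

View pics/end.png

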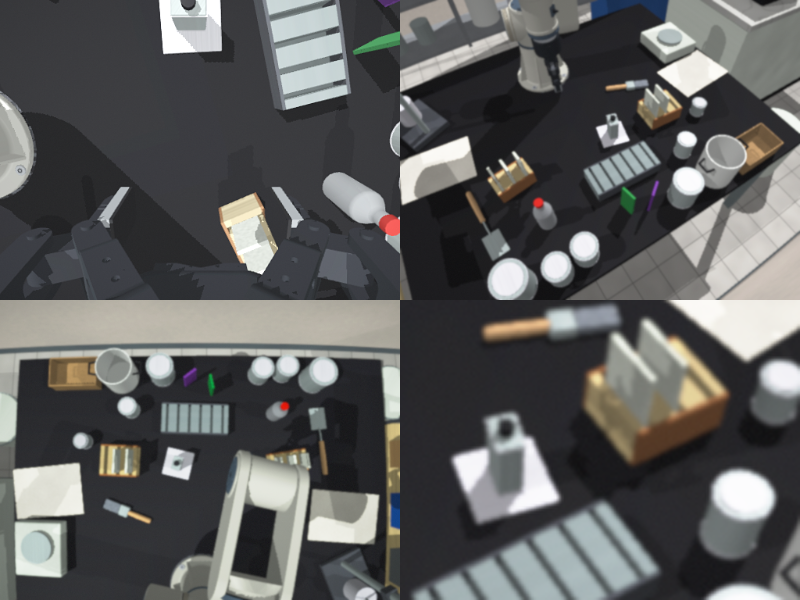

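The can stands upright on the plate, at (505,450) in the lower-right crop. I'll do one last check by overlaying the expected panel and can outlines on the scene view.

```bash
python3 - <<'E'
from h import *
f,g,t=pickle.load(open("end.pkl","rb"))
def draw(box,sc,items):
    x0,y0,x1,y1=box; im=cv2.resize(g["img"][y0:y1,x0:x1],None,fx=sc,fy=sc,interpolation=cv2.INTER_CUBIC).copy()
    for d,z0,x,y,a in items:
        P=(proj(g,boxpts(d,z0,x,y,a))+.5-[x0,y0])*sc
        for i in range(8):
            for b in(1,2,4):
                if not i&b: cv2.line(im,*[tuple(map(int,P[k])) for k in(i,i|b)],(255,0,0),1,cv2.LINE_AA)
    return cv2.resize(im,(400,400))
N=[((55,8,130),8,x,y,.152) for x,y in((509,-394.2),(502.1,-344.8),(494.5,-295.4))]
W=[((90,8,130),8,x,y,-.041) for x,y in((507.1,276.6),(509.2,326.6))]+[((36,54,95),4,498,95,-.287+1.571)]
cv2.imwrite("pics/ov.png",np.hstack([draw((105,180,185,260),5,N),draw((245,100,365,220),5,W)])[:,:,::-1])
E
```

```text
(no output)
```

View pics/ov.png

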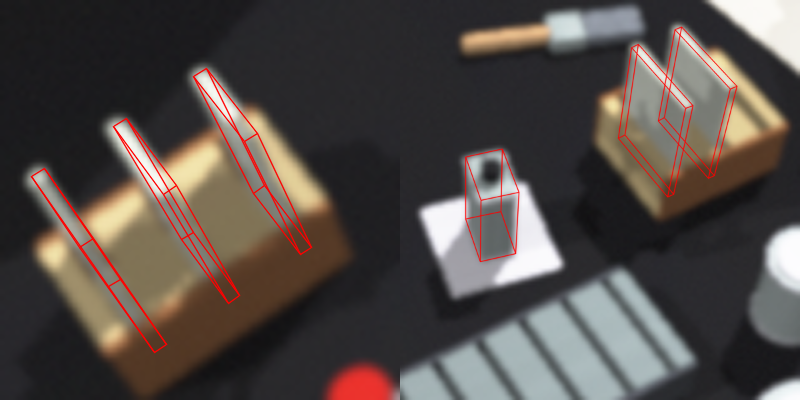

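The outlines match: all five panel tops sit at seated height, and the can is upright near the plate's centre. Handing in.

```bash
python3 -c "
from rig import sign_off; print(sign_off())"
```

```text
the job is handed in; nothing more can be done
None
```

The job is handed in; no verdict came back, but the last pictures show three narrow and two wide panels (all that were in the rack) seated in their carriers, the can upright near the middle of the plate, and the other things apparently where they were.

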